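# Rehouse the tall vial so the shoe-care box shuts

## Robot

A 6-joint arm with a two-finger parallel gripper is mounted at the origin on the work surface. World frame = base frame: x ahead of the robot, y to its left, z up, the work surface at z = 0. Lengths are in m, angles in rad, forces in N, time in s.
With the tool pointing down it reaches from about 0.375 to 0.975 m from the base axis. Payload 3.8 kg.
Tool frame: the origin (TCP) lies midway between the tips of the shut fingers; the grasp point (between the pads) lies 19 mm behind it; z points along the fingers, y is the direction in which the jaws open and shut (so a half turn about z gives the same grasp; the last joint's range is limited). The gripper opens to 85 mm and grips with 20 to 120 N. Pads are 22 mm wide; open, the fingers measure 114 mm over their backs; the gripper's body (76 mm by 85 mm) begins 54 mm behind the grasp point. The pads swing forward as they close: fully open they stand 13 mm farther back than shut.
Start: joints at [1.106, 0.264, 1.604, -0, 1.274, -0.037], TCP at [0.28, 0.614, 0.231] pointing down, gripper open.
Joint ranges: [-2.63, 2.63], [-0.94, 2.18], [0.31, 2.57], [-1.31, 4.45], [0, 2.66], [-2.55, 2.55]. Speed limits (rad/s): [2.57, 2.57, 3.14, 3.14, 3.14, 3.14].

## Interface

Orientations are given as a rotation vector (axis times angle).
In Python, from workcell import bot gives the robot as it stands.
- The arm moves only by the tool drive_tool, never from a script. Its argument "deltas" is a list of rows, each an object with "hand": the opening, from 0 (shut) to 1 (fully open); "offset": the shift along the world's x, y, z in cm, a list of three; "angular": the turn, a rotation vector about the world's x, y, z in degrees, a list of three. A call has 1 to 8 rows; each row is the pose to reach, as a shift and turn from the pose commanded when the call began; what a row does not reach only later rows make up. A row lasts 1/8 s, in which the tool goes at most 62.5 mm and 10.7 degrees, less where a joint would pass 70% of its speed; a pose out of reach is approached as far as the arm can. A call with a gripper value outside its range is refused whole. The fingers move at their own pace and stop on an object; "force" is the grip in N (left out, the last holds). Time passes only in rows, so rows that repeat a pose let the fingers close. It gives the time, the measured TCP pose, the force and the opening at its end, in the units of the state.
- bot.read_state(): the state, without advancing time (a new reading comes with each control period).
- bot.read_camera(name): name is "scene" or "top"; returns a dict with "frame" (400x640x3 uint8, blue, green, red), "mtx" (3x3 intrinsics, pixels), "R" (3x3) and "t" (3): a world point X has camera coordinates R X + t. Camera axes: x right, y down, z forward; pixel columns grow to the right and rows downward; lengths in m; the calibration is good to about 2 mm. A picture is of the moment at which its call begins. There is no depth.
- bot.finish_job(): hands the job in, once; it reports no verdict.
The state is a dict: "time": time; "q": joint angles; "joint_vel": joint speeds; "joint_torque": joint torques, N m; "tool_pos": TCP position; "tcp_rot": TCP orientation; "wrist_force": force on the tool from outside, world axes, zero at the start; "torque": the same for the moment, N m; "width": opening from 0.0 (shut) to 1.0 (fully open).
Only numpy, scipy, OpenCV 4.12 (cv2) and the standard library are available. Lean on these libraries where they do the work, as an engineer would, in place of code of your own. Each camera call takes 0.05 s, during which the arm holds its last target. There are 200 camera calls.

## Task

The lid of the blue grooming box cannot shut because the tall applicator vial stands in one of the shallow holes of the wooden rack. Lift it out, lower it upright all the way down into the deep empty hole (the one framed in steel) before letting go (it is glass, so do not drop it), then swing the lid fully shut. Leave the two short vials in their holes and do not disturb the tin, the brush or the shoe trees.

Things in the scene. Friction and masses are not known exactly. Their poses are not given: they have to be found in the camera images.
- box: Dark blue box, fixed, 155 (its x) x 210 (y) x 120 mm high, walls and floor 5 mm. Origin: centre of its underside, z up. Lid hinge on its +x side. A wooden insert in flush pieces fills it, top 55 mm below the rim: the row of three holes with vials lies 46.5 mm to -x of the box's centre, the row of two empty holes 5.5 mm to +x, then a solid ledge up to the hinge side.
- lid (a joint): Angle of the box's lid (rad): 0 = shut on the rim, grows as it opens, stops at 1.9 (leaning back a little past upright). The hinge is stiff: the lid stays where it is left. The lid is a flat dark blue plate the size of the box, 8 mm thick; open, its free edge stands about 275 mm above the bench.
- lid_hinge (a point): Point on the hinge line of the lid, middle of the box's +x rim. The hinge line runs along the box's y.
- lid_handle (a point): Top of the steel knob on the lid's outer face, 43 mm out from the underside of the lid, 125 mm from the hinge line, in the middle of the lid's width. The knob is about 23 mm across. Shut, it points straight up.
- rack: Fixed light-wood rack piece in the box, 50 x 196 x 60 mm, with three round shallow holes at y = -58, 0 and +58 mm of its own frame (x = 0), 27 mm across, 25 mm deep, mouths chamfered 3 mm. Origin: centre of its underside, 5 mm above the box's underside; axes parallel to the box's. One vial in each at the start.
- deep_well: Fixed light-wood piece in the box, 50 x 96 x 60 mm, with one empty round hole in its middle, 27 mm across and 55 mm deep (its floor 5 mm above this origin), mouth chamfered 3 mm: the place for the tall vial. Origin: centre of its underside, on the hole's axis; mouth 60 mm above it. A thin square steel frame (42 mm) lies round the mouth. It may be on either side of the shallow piece.
- shallow_well: Fixed piece beside the deep one, the same but without the steel frame, and its empty hole is only 25 mm deep: a vial of 100 mm put here still stops the lid.
- tall_vial: Upright loose applicator vial, amber glass with black cap, 24 mm diameter all the way up, 100 mm tall, about 70 g; its foot is chamfered 3 mm. Origin: centre of its foot, z along it. At the start it stands in one of the rack's three shallow holes with 75 mm showing above the wood, 20 mm above the box's rim.
- short_vial_a: Same kind of vial, 24 mm diameter but 70 mm tall; stands in another rack hole, 45 mm showing, 10 mm below the rim. Origin: centre of its foot. Leave it.
- short_vial_b: The same as the other short vial, in the remaining rack hole. Leave it.
- tin: Bystander: round aluminium polish tin, 86 mm diameter, 28 mm high. Origin: centre of its underside.
- brush: Bystander: compact stiff-bristle brush lying bristles down, 130 x 50 x 42 mm, long axis x. Origin: centre of its underside.
- shoe_tree_a: Bystander: wooden shoe tree lying along its x, about 270 x 72 x 50 mm. Origin: on the bench near its middle.
- shoe_tree_b: Bystander: the second shoe tree, the same.

How it is judged:
By the outcome, as a careful person would: the job done as asked, in the order asked, and still so for the second after the job is handed in, with the robot touching nothing.
It also fails if it takes over 67 s, if anything falls off the work surface, if the arm or the gripper's body presses on something with over 40 N, if the wrist force passes 120 N, or if a joint passes its speed limit or range.

## Working session

There is one attempt and no reset: what is moved stays moved. The work goes in short steps, Python scripts to look and compute and a tool call to move; the robot and the scene stay as the last step left them, time stands still between calls to the robot, and variables do not carry over. Pictures are saved under pics/ and viewed, about 8 in all and at most 12, crops included, and the job is handed in when it is done.

Besides the shell and the picture viewer there is one more tool, called after "Call:" as name([rows], argument=value, ...), one row to a line, values as JSON. drive_tool: Moves the arm, as the interface text tells. Its arguments: {"type":"object","properties":{"deltas":{"type":"array"},"force":{"type":"number"}},"required":["deltas"]}

```bash
mkdir -p pics; cat > h.py <<'E'
import numpy as np, cv2
from workcell import bot
def cast(c,u,v,z):
    d=c["R"].T@np.linalg.inv(c["mtx"])@np.array([u,v,1.]); o=-c["R"].T@c["t"]
    return o+d*(z-o[2])/d[2]
def proj(c,X):
    p=c["mtx"]@(c["R"]@np.array(X)+c["t"]); return p[:2]/p[2]
E
python3 - <<'E'
from h import *
s=bot.read_state(); print(s)
for n in("scene","top"):
    c=bot.read_camera(n); cv2.imwrite(f"pics/{n}0.png",c["frame"]); np.savez(f"{n}0.npz",**c)
    print(n,(-c["R"].T@c["t"]).round(3),c["R"][2].round(3),c["mtx"][0,0])
E
```

```text
{'time': 0.0, 'q': array([ 1.10610267e+00,  2.64754808e-01,  1.60539851e+00, -1.16304555e-05,
        1.27367313e+00, -3.69166692e-02]), 'joint_vel': array([-0.00032213, -0.00112354, -0.00069744, -0.00059306,  0.00014368,
        0.00145166]), 'joint_torque': array([-1.03250924e-03, -5.15089095e+01, -3.67327666e+01, -2.37095774e-04,
        1.26278854e-02, -4.39969222e-05]), 'tool_pos': array([0.27970927, 0.61351189, 0.22994766]), 'tcp_rot': array([-0.66671777, -3.06947306,  0.00340279]), 'wrist_force': array([-0.38334633,  0.3605783 , -0.49018555]), 'torque': array([0.00441676, 0.05327248, 0.01714921]), 'width': 1.0009178867384865}
scene [ 1.146 -0.391  1.072] [-0.496  0.315 -0.809] 408.4571792839047
top [0.403 0.005 1.232] [ 0.112 -0.031 -0.993] 362.6501221379526
```

View pics/top0.png

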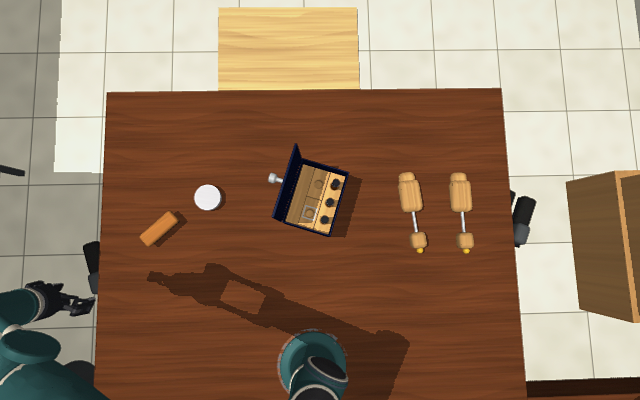

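View pics/scene0.png

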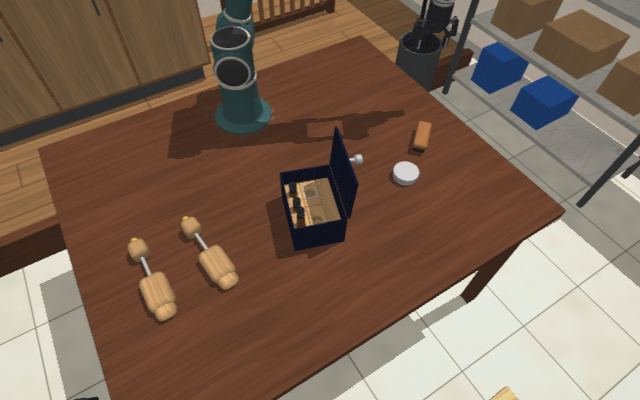

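The top view shows the box at about (312,197) with its lid open to image-left and the knob at (272,178). The brush is at (160,229), the tin at (207,197) and the shoe trees are on the right. The steel-framed hole is near (308,212), with the vials in a row from (336,185) to (323,220). I'll zoom in on both views.

```bash
python3 - <<'E'
from h import *
t=cv2.imread("pics/top0.png")[135:245,255:365]; s=cv2.imread("pics/scene0.png")[120:255,265:375]
k=dict(interpolation=cv2.INTER_CUBIC)
a=cv2.resize(t,(396*1,396),**k); a=cv2.resize(t,None,fx=4,fy=4,**k); b=cv2.resize(s,None,fx=3.2,fy=4,**k)
o=np.zeros((540,792,3),np.uint8); o[:440,:440]=a; o[:540,440:792]=b
cv2.imwrite("pics/z0.png",np.clip(o.astype(float)*1.5,0,255).astype(np.uint8))
E
```

```text
(no output)
```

View pics/z0.png

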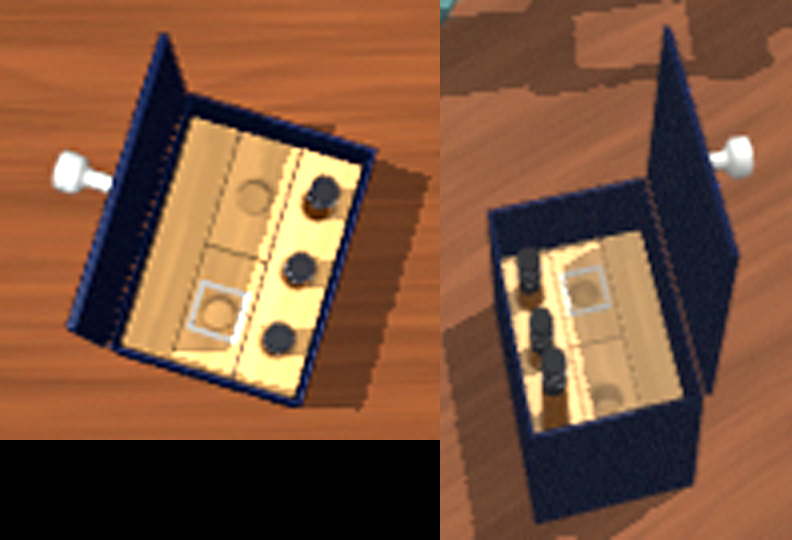

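The tall vial is the one farthest from the robot, top-crop (322,190). The steel frame is at (219,311) and the rim corners are (376,150), (298,405), (118,350) and (187,95). In the scene crop the tall cap is at (553,352) and the frame at (587,290). I'll fit the box pose from these points.

```bash
cat >> h.py <<'E'
def b2w(p,P):
    x,y,a=p; c,s=np.cos(a),np.sin(a); P=np.asarray(P,float)
    return np.array([x+c*P[0]-s*P[1],y+s*P[0]+c*P[1],P[2]])
E
python3 - <<'E'
from h import *
from scipy.optimize import least_squares
ct=dict(np.load("top0.npz"));cs=dict(np.load("scene0.npz"))
T=lambda u,v:(254.6+u/4,134.6+v/4); S=lambda u,v:(264.7+(u-440)/3.2,119.6+v/4)
# silver frame centre mask in top
f=ct["frame"][200:225,295:320].astype(int)
# world guess from casts
obs=[]
q=[("tall",(322,186),.14),("mid",(300,266),.11),("near",(279,336),.11),("frame",(219,311),.065),("shal",(255,197),.065),
   ("c-far",(376,150),.12),("c-near",(298,405),.12),("h-near",(118,350),.12),("h-far",(187,95),.12)]
W={n:cast(ct,*T(*p),z) for n,p,z in q}
for n in W: print(n,W[n].round(4))
q2=[("tall",(553,352),.14),("mid",(541,315),.11),("near",(527,255),.11),("frame",(587,290),.065),("c-near",(490,210),.12),("c-far",(532,435),.12),("h-far",(702,398),.12)]
W2={n:cast(cs,*S(*p),z) for n,p,z in q2}
for n in W2: print("S",n,W2[n].round(4))
# box-frame y sign: hinge +x, y+ = left of +x
h=(W["h-near"]+W["h-far"])/2;c=(W["c-near"]+W["c-far"])/2
d=(h-c)[:2]; a=np.arctan2(d[1],d[0]); o=(h+c)/2
inv=lambda X:np.array([[np.cos(a),np.sin(a)],[-np.sin(a),np.cos(a)]])@(X-o)[:2]
sg=np.sign(inv(W["tall"])[1]); print("tall side",sg)
M={"tall":(-.0465,.058*sg),"mid":(-.0465,0),"near":(-.0465,-.058*sg),"frame":(.0055,-.05*sg),"shal":(.0055,.05*sg),
 "c-far":(-.0775,.105*sg),"c-near":(-.0775,-.105*sg),"h-near":(.0775,-.105*sg),"h-far":(.0775,.105*sg)}
M["frame"]=(.0055,inv(W["frame"])[1]);print("frame box",inv(W["frame"]),inv(W["shal"]))
M["frame"]=(.0055,-.049*sg);M["shal"]=(.0055,.049*sg)
def res(p,WW): return np.concatenate([b2w(p,(*M[n],0))[:2]-WW[n][:2] for n in WW])
for WW in (W,W2):
    r=least_squares(res,[*o[:2],a],args=(WW,),loss="soft_l1",f_scale=.003); print(r.x,(1000*r.fun.reshape(-1,2)).round(1).tolist())
r=least_squares(lambda p:np.concatenate([res(p,W),res(p,W2)]),[*o[:2],a],loss="soft_l1",f_scale=.003); p=r.x;print(p)
for n in("tall","frame"):print(n,b2w(p,(*M[n],0)).round(4))
ang=p[2]; print(np.degrees(ang))
s=bot.read_state()
from scipy.spatial.transform import Rotation as R
Rm=R.from_rotvec(s["tcp_rot"]).as_matrix();print(Rm.round(3)); print("jaw y yaw",np.degrees(np.arctan2(Rm[1,1],Rm[0,1])))
E
```

```text
tall [ 0.5788 -0.0788  0.14  ]
mid [ 0.5209 -0.0622  0.11  ]
near [ 0.4667 -0.0444  0.11  ]
frame [0.4905 0.0015 0.065 ]
shal [ 0.5828 -0.0297  0.065 ]
c-far [ 0.6096 -0.1234  0.12  ]
c-near [ 0.4131 -0.0572  0.12  ]
h-near [0.4581 0.0794 0.12  ]
h-far [0.6559 0.0232 0.12  ]
S tall [ 0.5697 -0.0776  0.14  ]
S mid [ 0.5169 -0.0604  0.11  ]
S near [ 0.4616 -0.0438  0.11  ]
S frame [0.4895 0.0052 0.065 ]
S c-near [ 0.4128 -0.0561  0.12  ]
S c-far [ 0.6084 -0.1213  0.12  ]
S h-far [0.6581 0.021  0.12  ]
tall side -1.0
frame box [0.00656969 0.04804428] [ 0.00521473 -0.04941309]
[ 0.53507057 -0.01831482  1.26307192] [[-2.5, -1.4], [0.1, -0.5], [-1.0, -0.6], [-0.4, 0.3], [0.6, 1.8], [2.0, -0.6], [-1.6, -3.2], [0.4, 7.9], [2.8, 0.5]]
[ 0.53310451 -0.01636814  1.24289853] [[3.3, -1.4], [1.2, -0.0], [1.6, 2.1], [-1.0, -0.6], [-4.1, 0.2], [-0.8, -2.3], [-0.6, 2.2]]
[ 0.53423787 -0.01736607  1.25277175]
tall [ 0.5748 -0.0797  0.    ]
frame [0.4894 0.0032 0.    ]
71.77853372261775
[[-0.91   0.415 -0.001]
 [ 0.415  0.91  -0.002]
 [ 0.    -0.002 -1.   ]]
jaw y yaw 65.48832301980987
```

Call:
drive_tool([
  {"hand":1,"offset":[0,0,6],"angular":[0,0,0]},
  {"hand":0.5,"offset":[0,0,12],"angular":[0,0,-10]},
  {"hand":0.5,"offset":[3,-6,16],"angular":[0,0,-20]},
  {"hand":0.5,"offset":[5.5,-12,16],"angular":[0,0,-30]},
  {"hand":0.5,"offset":[8,-18,16],"angular":[0,0,-40]},
  {"hand":0.5,"offset":[10.5,-24,16],"angular":[0,0,-50]},
  {"hand":0.5,"offset":[13,-30,16],"angular":[0,0,-60]},
  {"hand":0.5,"offset":[15,-35,16],"angular":[0,0,-70]},
])

```text
time: 1.1
tool_pos: [0.4246, 0.2761, 0.3908]
tcp_rot: [2.313, 2.126, -0.001]
wrist_force: [1.0, -0.4, -1.1]
width: 0.502
```

Call:
drive_tool([
  {"hand":0.5,"offset":[2.5,-6,0],"angular":[0,0,-5]},
  {"hand":0.5,"offset":[5,-12,0],"angular":[0,0,-10]},
  {"hand":0.5,"offset":[7.5,-18,0],"angular":[0,0,-13.5]},
  {"hand":0.5,"offset":[10,-24,0],"angular":[0,0,-13.5]},
  {"hand":0.5,"offset":[12.5,-29.5,0],"angular":[0,0,-13.5]},
  {"hand":0.5,"offset":[14.5,-34.3,0],"angular":[0,0,-13.5]},
  {"hand":0.5,"offset":[14.5,-34.3,-6],"angular":[0,0,-13.5]},
  {"hand":0.5,"offset":[14.5,-34.3,-12],"angular":[0,0,-13.5]},
])

```text
time: 2.1
tool_pos: [0.5699, -0.0663, 0.2701]
tcp_rot: [2.543, 1.843, 0.002]
wrist_force: [-0.3, -0.5, -0.4]
width: 0.502
```

Call:
drive_tool([
  {"hand":0.5,"offset":[0,0,-6],"angular":[0,0,0]},
  {"hand":0.5,"offset":[0,0,-9],"angular":[0,0,0]},
  {"hand":0.5,"offset":[0,0,-9],"angular":[0,0,0]},
])

```text
time: 2.48
tool_pos: [0.5663, -0.0645, 0.1773]
tcp_rot: [-2.537, -1.843, 0.009]
wrist_force: [-0.0, 0.2, 0.7]
width: 0.501
```

```bash
python3 - <<'E'
from h import *
s=bot.read_state(); print(s["tool_pos"],s["time"])
o=[]
for n,(v,u) in (("top",(110,250)),("scene",(115,250))):
    c=bot.read_camera(n); np.savez(f"{n}1.npz",**c)
    o.append(cv2.resize(c["frame"][v:v+150,u:u+130],(390,450),interpolation=cv2.INTER_CUBIC)); print(proj(c,s["tool_pos"]))
cv2.imwrite("pics/z1.png",np.clip(np.hstack(o)*1.4,0,255).astype(np.uint8))
E
```

```text
[ 0.56634909 -0.06447789  0.17728098] 2.475
[331.27110511 183.33412971]
[303.31928858 196.84490724]
```

View pics/z1.png

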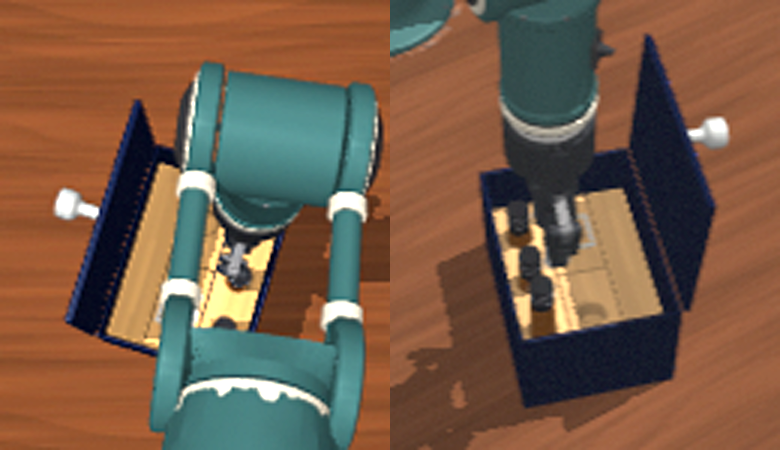

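The scene crop shows the gripper tips at about (558,262), above the rack. The tall cap at (541,283) sits about 15 mm off along world -y and 9 mm along +x, which agrees with the fit. I'll correct sideways before descending.

Call:
drive_tool([
  {"hand":0.5,"offset":[0.9,-1.45,0],"angular":[0,0,0]},
  {"hand":0.5,"offset":[0.9,-1.45,0],"angular":[0,0,0]},
  {"hand":0.5,"offset":[0.9,-1.45,0],"angular":[0,0,0]},
])

```text
time: 2.95
tool_pos: [0.5791, -0.0798, 0.1824]
tcp_rot: [2.542, 1.845, 0.002]
wrist_force: [0.1, -0.3, 0.2]
width: 0.501
```

```bash
python3 - <<'E'
from h import *
s=bot.read_state(); print(s["tool_pos"],s["time"],s["tcp_rot"])
c=bot.read_camera("scene"); f=c["frame"][150:230,270:340]
cv2.imwrite("pics/z2.png",np.clip(cv2.resize(f,None,fx=7,fy=7,interpolation=cv2.INTER_CUBIC)*1.4,0,255).astype(np.uint8))
for x,y in((.575,-.079),(.57,-.0776)):print((proj(c,[x,y,.14])-[270,150])*7)
E
```

```text
[ 0.57910141 -0.07983748  0.18237729] 2.95 [2.54150101e+00 1.84480134e+00 1.90710257e-03]
[213.82053086 413.99989341]
[210.55459106 403.67577862]
```

View pics/z2.png

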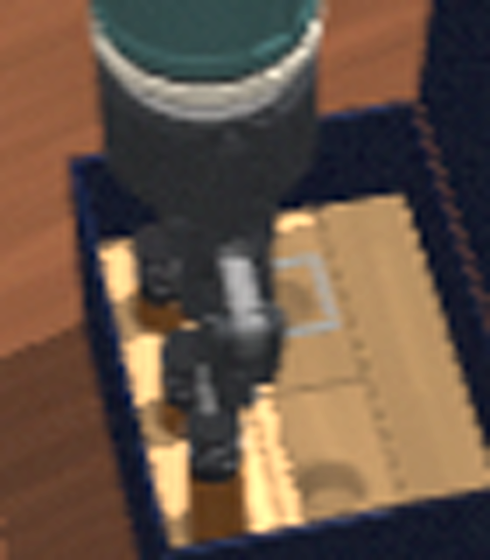

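The vial body is centred on column 217 with the prediction at 214, so the pose holds to about 1 mm. I'll shift x by -4 mm and descend.

Call:
drive_tool([
  {"hand":0.5,"offset":[-0.4,0,0],"angular":[0,0,0]},
  {"hand":0.5,"offset":[-0.4,0,-2],"angular":[0,0,0]},
  {"hand":0.5,"offset":[-0.4,0,-4],"angular":[0,0,0]},
  {"hand":0.5,"offset":[-0.4,0,-6],"angular":[0,0,0]},
  {"hand":0.5,"offset":[-0.4,0,-7.9],"angular":[0,0,0]},
  {"hand":0.5,"offset":[-0.4,0,-7.9],"angular":[0,0,0]},
  {"hand":0.5,"offset":[-0.4,0,-7.9],"angular":[0,0,0]},
])

```text
time: 3.88
tool_pos: [0.5747, -0.0794, 0.1024]
tcp_rot: [2.542, 1.846, 0.0]
wrist_force: [-1.3, 0.6, -0.5]
width: 0.502
```

Call:
drive_tool([
  {"hand":0.3,"offset":[0,0,0],"angular":[0,0,0]},
  {"hand":0.2,"offset":[0,0,0],"angular":[0,0,0]},
  {"hand":0.2,"offset":[0,0,0],"angular":[0,0,0]},
  {"hand":0.2,"offset":[0,0,0],"angular":[0,0,0]},
], force=40)

```text
time: 4.38
tool_pos: [0.5756, -0.0796, 0.1035]
tcp_rot: [2.54, 1.845, 0.003]
wrist_force: [2.5, -0.7, 2.8]
width: 0.272
```

Call:
drive_tool([
  {"hand":0.1,"offset":[0,0,0.5],"angular":[0,0,0]},
  {"hand":0.1,"offset":[0,0,1.5],"angular":[0,0,0]},
  {"hand":0.1,"offset":[0,0,3],"angular":[0,0,0]},
  {"hand":0.1,"offset":[0,0,5],"angular":[0,0,0]},
  {"hand":0.1,"offset":[0,0,7],"angular":[0,0,0]},
  {"hand":0.1,"offset":[0,0,9],"angular":[0,0,0]},
  {"hand":0.1,"offset":[0,0,9],"angular":[0,0,0]},
  {"hand":0.1,"offset":[0,0,9],"angular":[0,0,0]},
], force=45)

```text
time: 5.38
tool_pos: [0.574, -0.0793, 0.192]
tcp_rot: [-2.541, -1.846, 0.001]
wrist_force: [-0.6, 0.4, -0.9]
width: 0.266
```

Call:
drive_tool([
  {"hand":0.1,"offset":[-2,2,0],"angular":[0,0,0]},
  {"hand":0.1,"offset":[-5,5,0],"angular":[0,0,0]},
  {"hand":0.1,"offset":[-8.4,8.3,0],"angular":[0,0,0]},
  {"hand":0.1,"offset":[-8.4,8.3,0],"angular":[0,0,0]},
  {"hand":0.1,"offset":[-8.4,8.3,0],"angular":[0,0,0]},
  {"hand":0.1,"offset":[-8.4,8.3,0],"angular":[0,0,0]},
])

```text
time: 6.12
tool_pos: [0.4911, 0.003, 0.1922]
tcp_rot: [2.542, 1.845, -0.0]
wrist_force: [0.2, -0.3, -0.9]
width: 0.272
```

```bash
python3 - <<'E'
from h import *
s=bot.read_state(); print(s["tool_pos"],s["time"],s["tcp_rot"])
c=bot.read_camera("scene"); f=c["frame"][140:220,270:340]
cv2.imwrite("pics/z3.png",np.clip(cv2.resize(f,None,fx=7,fy=7,interpolation=cv2.INTER_CUBIC)*1.4,0,255).astype(np.uint8))
p=s["tool_pos"]
for z in(.03,-.066+.005):print((proj(c,[*p[:2],p[2]+z])-[269.5,139.5])*7)
print((proj(c,[.4903,.0036,.065])-[269.5,139.5])*7)
E
```

```text
[0.49111709 0.00301558 0.19216084] 6.125 [ 2.54213648e+00  1.84541224e+00 -1.37344880e-04]
[286.24465485 133.65647832]
[285.84326753 278.25613001]
[285.76459291 370.99722791]
```

View pics/z3.png

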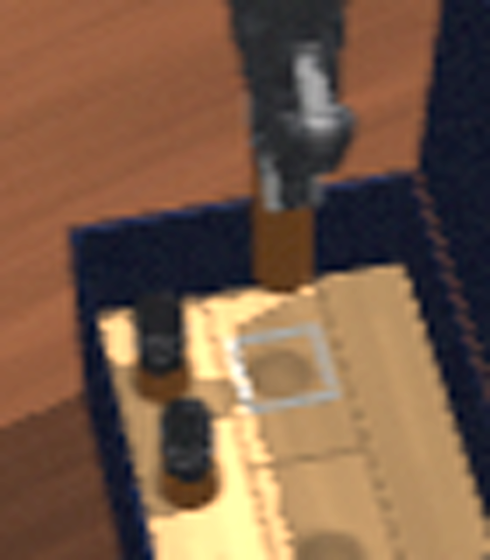

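The vial columns 254–316 centre at 285, and the frame centres at (284.5,367) against a prediction of (286,371). It is upright and aligned to 1–2 mm. I'll descend slowly.

Call:
drive_tool([
  {"hand":0.1,"offset":[-0.1,0.1,-2],"angular":[0,0,0]},
  {"hand":0.1,"offset":[-0.1,0.1,-4],"angular":[0,0,0]},
  {"hand":0.1,"offset":[-0.1,0.1,-5.5],"angular":[0,0,0]},
  {"hand":0.1,"offset":[-0.1,0.1,-6],"angular":[0,0,0]},
  {"hand":0.1,"offset":[-0.1,0.1,-6.5],"angular":[0,0,0]},
  {"hand":0.1,"offset":[-0.1,0.1,-7],"angular":[0,0,0]},
  {"hand":0.1,"offset":[-0.1,0.1,-7.5],"angular":[0,0,0]},
  {"hand":0.1,"offset":[-0.1,0.1,-7.5],"angular":[0,0,0]},
])

```text
time: 7.18
tool_pos: [0.4899, 0.0044, 0.1173]
tcp_rot: [2.541, 1.846, 0.001]
wrist_force: [2.5, -2.2, -2.3]
width: 0.27
```

Call:
drive_tool([
  {"hand":0.1,"offset":[0.1,-0.1,-0.5],"angular":[0,0,0]},
  {"hand":0.1,"offset":[0.1,-0.1,-1],"angular":[0,0,0]},
  {"hand":0.1,"offset":[0.1,-0.1,-1.7],"angular":[0,0,0]},
  {"hand":0.1,"offset":[0.1,-0.1,-2.4],"angular":[0,0,0]},
  {"hand":0.1,"offset":[0.1,-0.1,-3.1],"angular":[0,0,0]},
  {"hand":0.1,"offset":[0.1,-0.1,-3.7],"angular":[0,0,0]},
  {"hand":0.1,"offset":[0.1,-0.1,-4],"angular":[0,0,0]},
  {"hand":0.1,"offset":[0.1,-0.1,-4],"angular":[0,0,0]},
])

```text
time: 8.18
tool_pos: [0.4905, 0.0036, 0.0771]
tcp_rot: [2.542, 1.846, -0.0]
wrist_force: [1.6, -0.7, -0.9]
width: 0.264
```

Going smoothly, with about 4 mm left. I'll creep down until contact.

Call:
drive_tool([
  {"hand":0.1,"offset":[0,0,-0.15],"angular":[0,0,0]},
  {"hand":0.1,"offset":[0,0,-0.3],"angular":[0,0,0]},
  {"hand":0.1,"offset":[0,0,-0.4],"angular":[0,0,0]},
  {"hand":0.1,"offset":[0,0,-0.4],"angular":[0,0,0]},
])

```text
time: 8.68
tool_pos: [0.4906, 0.0036, 0.0735]
tcp_rot: [2.542, 1.846, 0.001]
wrist_force: [1.3, -0.9, -0.4]
width: 0.271
```

Call:
drive_tool([
  {"hand":0.1,"offset":[0,0,-0.05],"angular":[0,0,0]},
  {"hand":0.1,"offset":[0,0,-0.1],"angular":[0,0,0]},
  {"hand":0.1,"offset":[0,0,-0.15],"angular":[0,0,0]},
  {"hand":0.1,"offset":[0,0,-0.15],"angular":[0,0,0]},
])

```text
time: 9.18
tool_pos: [0.491, 0.0037, 0.0734]
tcp_rot: [2.541, 1.846, 0.001]
wrist_force: [-2.4, -0.2, 11.5]
width: 0.268
```

The vial is resting on the floor: z stopped at 0.0734 with 11.5 N upward, as expected. I'll unload, release and rise.

Call:
drive_tool([
  {"hand":0.1,"offset":[0,0,0.1],"angular":[0,0,0]},
  {"hand":0.35,"offset":[0,0,0.1],"angular":[0,0,0]},
  {"hand":0.5,"offset":[0,0,0.1],"angular":[0,0,0]},
  {"hand":0.5,"offset":[0,0,0.1],"angular":[0,0,0]},
  {"hand":0.5,"offset":[0,0,1.5],"angular":[0,0,0]},
  {"hand":0.5,"offset":[0,0,4],"angular":[0,0,0]},
  {"hand":0.5,"offset":[0,0,9],"angular":[0,0,0]},
  {"hand":0.5,"offset":[0,0,15],"angular":[0,0,0]},
])

```text
time: 10.18
tool_pos: [0.4883, 0.0039, 0.2222]
tcp_rot: [-2.539, -1.845, 0.005]
wrist_force: [0.1, 0.2, 0.4]
width: 0.5
```

Call:
drive_tool([
  {"hand":0,"offset":[0,0,5],"angular":[0,0,0]},
  {"hand":0,"offset":[0,0,11],"angular":[0,0,0]},
  {"hand":0,"offset":[0.5,1.5,12],"angular":[0,0,0]},
  {"hand":0,"offset":[2,6,12],"angular":[0,0,0]},
  {"hand":0,"offset":[4,11,12],"angular":[0,0,0]},
  {"hand":0,"offset":[5.4,14.7,12],"angular":[0,0,0]},
  {"hand":0,"offset":[5.4,14.7,12],"angular":[0,0,0]},
  {"hand":0,"offset":[5.4,14.7,12],"angular":[0,0,0]},
])

```text
time: 11.18
tool_pos: [0.5434, 0.1505, 0.3408]
tcp_rot: [-2.541, -1.847, 0.004]
wrist_force: [-0.2, -0.3, 0.4]
width: 0.004
```

```bash
python3 - <<'E'
from h import *
s=bot.read_state(); print(s["tool_pos"],s["time"],s["wrist_force"],s["width"])
o=[]
for n,(v,u) in (("top",(110,250)),("scene",(115,250))):
    c=bot.read_camera(n)
    o.append(cv2.resize(c["frame"][v:v+150,u:u+130],(390,450),interpolation=cv2.INTER_CUBIC))
    p=(.5353,-.0171,np.arctan2(.948,.317))
    print(n,[((proj(c,b2w(p,P))-[u-.5,v-.5])*3).round().tolist() for P in((.1586,0,.224),(.0775+.0576,.105,.264),(.0775+.0576,-.105,.264))])
cv2.imwrite("pics/z4.png",np.clip(np.hstack(o)*1.4,0,255).astype(np.uint8))
E
```

```text
[0.54341996 0.15045624 0.34081787] 11.175 [-0.19718095 -0.26115596  0.44640303] 0.004328103994354899
top [[37.0, 197.0], [19.0, 309.0], [92.0, 89.0]]
scene [[357.0, 143.0], [305.0, 36.0], [373.0, 207.0]]
```

View pics/z4.png

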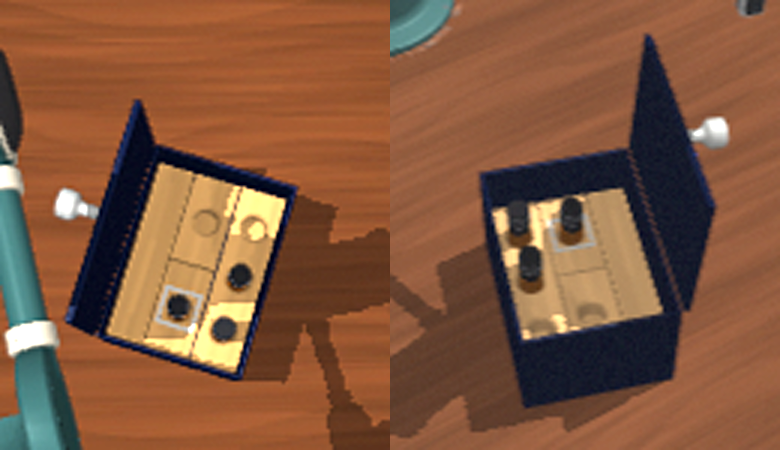

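The tall vial stands in the steel-framed hole, at scene crop (570,222), with its cap below the rim. Both short vials are in place. The knob at (713,130) means the lid stands near 1.6 rad, less open than 1.9. Next I'll descend behind it and push.

Call:
drive_tool([
  {"hand":0,"offset":[0,0,-5],"angular":[0,0,0]},
  {"hand":0,"offset":[0,0,-10],"angular":[0,0,0]},
  {"hand":0,"offset":[0,0,-11.6],"angular":[0,0,0]},
  {"hand":0,"offset":[-0.6,-1.9,-11.6],"angular":[0,0,0]},
  {"hand":0,"offset":[-1.3,-3.8,-11.6],"angular":[0,0,0]},
  {"hand":0,"offset":[-1.7,-5.2,-11.6],"angular":[0,0,0]},
  {"hand":0,"offset":[-2.1,-6.3,-11.6],"angular":[0,0,0]},
  {"hand":0,"offset":[-2.1,-6.3,-11.6],"angular":[0,0,0]},
])

```text
time: 12.28
tool_pos: [0.5235, 0.0867, 0.2266]
tcp_rot: [2.542, 1.844, 0.002]
wrist_force: [-0.8, -0.8, 0.4]
width: -0.0
```

Call:
drive_tool([
  {"hand":0,"offset":[-0.3,-0.95,0],"angular":[0,0,0]},
  {"hand":0,"offset":[-0.63,-1.9,0],"angular":[0,0,0]},
  {"hand":0,"offset":[-0.95,-2.85,0],"angular":[0,0,0]},
  {"hand":0,"offset":[-1.27,-3.8,0],"angular":[0,0,0]},
  {"hand":0,"offset":[-1.27,-3.8,0],"angular":[0,0,0]},
])

```text
time: 12.9
tool_pos: [0.5102, 0.0486, 0.2256]
tcp_rot: [2.542, 1.845, -0.002]
wrist_force: [-0.0, 0.3, 0.8]
width: -0.004
```

```bash
python3 - <<'E'
from h import *
c=bot.read_camera("scene"); v,u=70,250
cv2.imwrite("pics/z5.png",np.clip(cv2.resize(c["frame"][v:v+180,u:u+150],None,fx=3,fy=3,interpolation=cv2.INTER_CUBIC)*1.4,0,255).astype(np.uint8))
print((proj(c,bot.read_state()["tool_pos"])-[u,v])*3)
E
```

```text
[234.1996378  257.66655536]
```

View pics/z5.png

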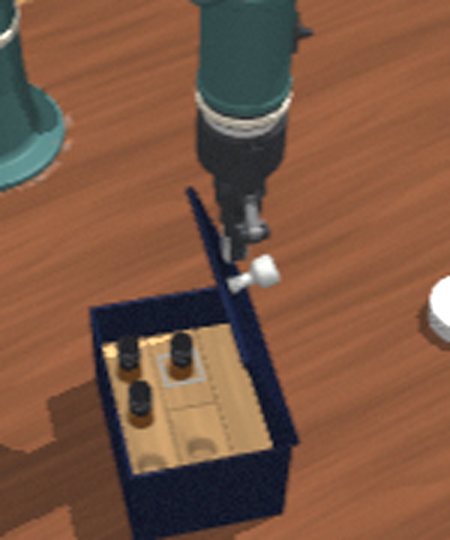

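The lid is swinging with the finger: its free edge is now at (190,190), and the knob at (262,270) is clear of the gripper. I'll continue along the arc.

Call:
drive_tool([
  {"hand":0,"offset":[-0.5,-1.4,-0.7],"angular":[0,0,0]},
  {"hand":0,"offset":[-0.95,-2.8,-1.4],"angular":[0,0,0]},
  {"hand":0,"offset":[-1.35,-4.0,-2.5],"angular":[0,0,0]},
  {"hand":0,"offset":[-1.7,-5.1,-3.6],"angular":[0,0,0]},
  {"hand":0,"offset":[-2.0,-5.9,-5.0],"angular":[0,0,0]},
  {"hand":0,"offset":[-2.2,-6.7,-6.5],"angular":[0,0,0]},
  {"hand":0,"offset":[-2.3,-7.0,-7.6],"angular":[0,0,0]},
  {"hand":0,"offset":[-2.4,-7.2,-8.6],"angular":[0,0,0]},
])

```text
time: 13.95
tool_pos: [0.4863, -0.0226, 0.1387]
tcp_rot: [-2.541, -1.846, 0.001]
wrist_force: [-0.9, -0.4, 0.7]
width: 0.0
```

Call:
drive_tool([
  {"hand":0,"offset":[0,0,-0.5],"angular":[0,0,0]},
  {"hand":0,"offset":[0,0,-0.9],"angular":[0,0,0]},
  {"hand":0,"offset":[0,0,-1.1],"angular":[0,0,0]},
  {"hand":0,"offset":[0,0,-1.2],"angular":[0,0,0]},
  {"hand":0,"offset":[0,0,-1.2],"angular":[0,0,0]},
])

```text
time: 14.58
tool_pos: [0.4869, -0.0222, 0.1285]
tcp_rot: [2.542, 1.846, 0.001]
wrist_force: [-1.6, -0.4, 4.0]
width: 0.0
```

Call:
drive_tool([
  {"hand":0,"offset":[0,0,-0.1],"angular":[0,0,0]},
  {"hand":0,"offset":[0,0,-0.2],"angular":[0,0,0]},
  {"hand":0,"offset":[0,0,-0.2],"angular":[0,0,0]},
])

```text
time: 14.95
tool_pos: [0.487, -0.0223, 0.1284]
tcp_rot: [2.542, 1.846, 0.001]
wrist_force: [-7.1, 1.2, 17.5]
width: -0.001
```

Hard stop at 0.1284 with 17.5 N, so the lid is on the rim. I'll retreat and check.

Call:
drive_tool([
  {"hand":0,"offset":[0,0,1],"angular":[0,0,0]},
  {"hand":0,"offset":[0,0,5],"angular":[0,0,0]},
  {"hand":0,"offset":[0,0,11],"angular":[0,0,0]},
  {"hand":0,"offset":[0,0,16],"angular":[0,0,0]},
  {"hand":0,"offset":[-3,-6,18],"angular":[0,0,0]},
  {"hand":0,"offset":[-5,-12,18],"angular":[0,0,0]},
  {"hand":0,"offset":[-6,-18,18],"angular":[0,0,0]},
  {"hand":0,"offset":[-6,-18,18],"angular":[0,0,0]},
])

```text
time: 15.95
tool_pos: [0.4258, -0.2058, 0.306]
tcp_rot: [2.546, 1.838, -0.001]
wrist_force: [-0.3, 0.4, -1.7]
width: -0.002
```

```bash
python3 - <<'E'
from h import *
p=(.5353,-.0171,np.arctan2(.948,.317)); o=[]
for n,(v,u) in (("top",(110,250)),("scene",(115,250))):
    c=bot.read_camera(n); a=cv2.resize(c["frame"][v:v+150,u:u+130],(390,450),interpolation=cv2.INTER_CUBIC); a=np.clip(a*1.4,0,255).astype(np.uint8)
    for P in((-.0475,0,.163),(-.0775,.105,.128),(-.0775,-.105,.128)):
        q=(proj(c,b2w(p,P))-[u-.5,v-.5])*3; cv2.circle(a,tuple(int(k) for k in q),3,(0,0,255),1)
    o.append(a)
cv2.imwrite("pics/z6.png",np.hstack(o)); s=bot.read_state(); print(s["tool_pos"],s["time"],s["wrist_force"])
E
```

```text
[ 0.42650286 -0.20310426  0.30564564] 16.05 [0.1095405  0.78490871 0.41363787]
```

View pics/z6.png

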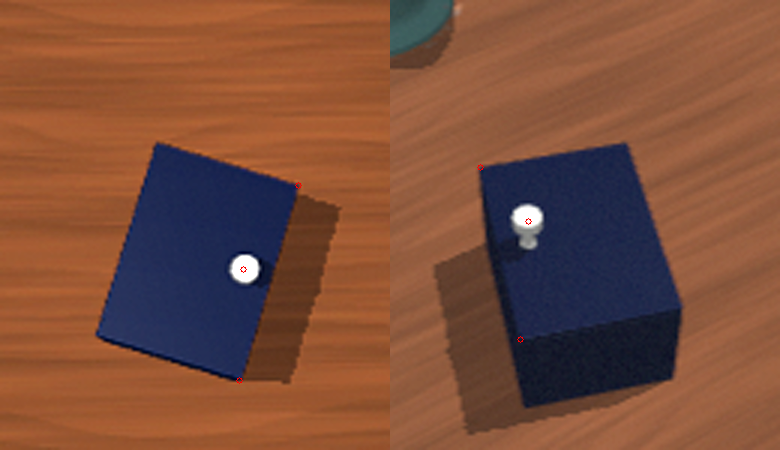

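The lid is fully shut. The knob and free-edge corners fall on the positions predicted for angle 0 in both views, and the robot is clear.

```bash
python3 -c "
from workcell import bot
print(bot.finish_job())"
```

```text
the job is handed in; nothing more can be done
None
```

The tall vial is in the deep steel-framed hole, the lid is fully shut, and the job is handed in at about 16 s of the 67 s allowed.

- **Vial:** I gripped it, lifted it clear of the rack and lowered it upright until it touched the hole's floor. The gripper stopped at 73.4 mm against 73 mm expected, with 11.5 N upward. I released it only then. A picture afterwards showed it in the framed hole with its cap below the rim and both short vials in place.
- **Lid:** I pushed it over with the closed fingers and pressed it onto the rim, where it stopped hard at 128.4 mm (128 mm expected) with 17.5 N. In the last picture the knob and free-edge corners matched the shut position in both camera views, and the arm was clear.
- **Disagreement:** The lid stood at about 1.6 rad at the start, by its knob in the pictures, where I had planned for its 1.9 stop. This did not affect the result.
- **Not checked:** I did not measure the tin, brush and shoe trees again at the end. The arm's path stayed well away from them, and no unexpected forces were seen.

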